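# Lock the parts box with its safety bolt

### The job

Lock the blue parts box: with one fingertip press down the long yellow spring catch on its lid and keep it held down while the other finger pushes the red tab, sliding the bolt fully home through its keeper; then let go so that the catch springs back up and locks the bolt. Only press and push, do not pick anything up, and leave the things standing round the box where they are.

Things in the scene. Friction and masses are not known exactly. Their poses are not given: they have to be found in the camera images.
- strongbox: blue steel parts box, grey lid, screwed down, 164 (x) x 220 (y) x 70 mm; origin at the centre of its underside, z up. On its flat top (z = 70 mm), side by side along y: the yellow catch (-x side) and the steel bolt (+x side), which slides to +y into the keeper. Besides the red tab, only the catch's hinge (x -12; cheeks at y -101 and 33, up to 39 mm above the lid) stands higher than its plate.
- catch (a joint): spring catch hinged along the box's y on the line x -12, z 102 mm of the box frame; rad. 0 = up, tooth in a notch, bolt locked; grows as the yellow plate is pressed down, stop at 0.36. Tooth clear of the notches above 0.17. At 34 mm from the hinge: about 1 N to start, 5.5 N at the stop. Springs back. Notches every 16 mm along the travel, so the tooth drops in again if let go on the way.
- catch_pad (a point): the place to press: upper face of the yellow plate, 34 mm from its hinge line (box x -46, y -36, z 104 mm when up), midway along. The plate is 42 mm wide (box x -60 to -18) and 125 mm long (y -98 to 27), so a fingertip can press it and slide along it meanwhile. It moves with the catch.
- bolt (a joint): the bolt's slide along the box's +y; m. 0 = drawn, 0.048 = fully home in the keeper, at its stop. Friction about 2 N, slight damping. Starts at 0 to 0.0015. In a notch it has 2 mm of play to either side.
- bolt_tab (a point): centre of the rear (-y) face of the bolt's upright red tab, the face to push towards +y. Tab 36 mm wide along x (box x -2 to 34), 9 mm thick along y; its red part stands 20 to 54 mm above the lid. This point: 37 mm above the lid, box x 16, y -64.5 mm when drawn. It moves with the bolt.
- oil_can: loose grey oil bottle, 46 mm across, 72 mm tall, left of the box; origin at the centre of its underside; leave alone
- flux_jar: loose cream jar with a cream screw cap, 50 mm across, 51 mm tall, right of the box; origin at the centre of its underside; leave alone
- drill_chuck: loose steel drill chuck, 26 mm across, 37 mm tall, in front of the box; origin at the centre of its underside; leave alone
- findings_ring: loose black round tray of small parts, 52 mm across, 13 mm high, behind the box; origin at the centre of its underside; leave alone
- keeper (a point): middle of the keeper's foot on the lid level (box x 12, y 90, z 70 mm): a steel strap 22 mm long and 17.5 mm high into which the bolt goes. A like strap, 12 mm long, stands at y 49; the bolt's bar is 13 mm high above the lid. The catch's tooth arm reaches over the bar at box y 20 mm, at the catch's height; lower things are clear of a fingertip pressing the catch.

How it is judged:
By the outcome, as a careful person would: the job done as asked, in the order asked, and still so for the second after the job is handed in, with the robot touching nothing.
It also fails if it takes over 45 s, if anything falls off the work surface, if the arm or the gripper's body presses on something with over 40 N, if the wrist force passes 120 N, or if a joint passes its speed limit or range.

### The arm

A 6-joint arm with a two-finger parallel gripper is mounted at the origin on a cart in front of the work surface, level with it; the furniture and walls round the work are solid. World frame = base frame: x ahead of the robot, y to its left, z up, the work surface at z = 0. Lengths are in m, angles in rad, forces in N, time in s.
With the tool pointing down it reaches from about 0.275 to 0.85 m from the base axis. Payload 19 kg.
Tool frame: the origin (TCP) lies midway between the tips of the shut fingers; the grasp point (between the pads) lies 19 mm behind it (r.grasp_offset is the distance from the TCP to the grasp point, in m); z points along the fingers, y is the line along which they close (so a half turn about z gives the same grasp; the last joint's range is limited). The gripper opens to 85 mm and grips with 20 to 120 N. Pads are 22 mm wide; open, the fingers measure 114 mm over their backs; the gripper's body (76 mm by 85 mm) begins 54 mm behind the grasp point. The pads swing forward as they close: fully open they stand 13 mm farther back than shut.
Start: joints at [-1.283, 0.15, 1.437, -0, 1.554, -0.134], TCP at [0.235, -0.525, 0.231] pointing down, gripper open.
Joint ranges: [-2.8, 2.8], [-0.68, 2.1], [0.12, 2.68], [-1.39, 4.53], [0.16, 2.79], [-2.81, 2.81]. Speed limits (rad/s): [1.89, 1.89, 2.22, 3.01, 3.01, 3.01].

### API

Orientations are given as a 3x3 rotation matrix whose columns are the frame's x, y, z axes.
In Python, from workcell import status, read_camera, camera_model, job, r gives the robot as it stands.
- The arm moves only by the tool play_rows, never from a script. Its argument "targets" is a list of rows, each an object with "dp": the shift along the tool's x, y, z in mm, a list of three; "rot": the turn, a rotation vector about the tool's x, y, z in rad, a list of three; "claw": the finger opening in mm, from 0 to 85.4. In form: [{"dp": [x, y, z], "rot": [rx, ry, rz], "claw": claw}, ...]. A call has 1 to 12 rows; each row is the pose to reach, as a shift and turn from the pose commanded when the call began, along the tool's axes at that moment; what a row does not reach only later rows make up. A row lasts 1/10 s, in which the tool goes at most 50 mm and 8.59 degrees, less where a joint would pass 70% of its speed; a pose out of reach is approached as far as the arm can. A call with a gripper value outside its range is refused whole. The fingers move at their own pace and stop on an object; "force" is the grip in N (left out, the last holds). Time passes only in rows, so rows that repeat a pose let the fingers close. It gives the time, the measured TCP pose, the force, the opening and the grip force at its end, in the units of the state.
- status.observe(): the state, without advancing time (a new reading comes with each control period).
- read_camera(name): name is "scene" or "side" or "wrist"; returns (picture, depth): 384x512x3 uint8, red, green, blue; 384x512 float32, m along the optical axis (not along the pixel's ray), 0 where there is no reading.
- camera_model(name): a dict with "K" (3x3 intrinsics, pixels), "k1" (the pictures are not rectified: a ray, as slopes to the right and down, at radius r is drawn at 1 + k1 r^2 times it, then the intrinsics apply), "rvec" (rotation vector, rad) and "tvec" (3), from world to camera coordinates, as OpenCV has them. Camera axes: x right, y down, z forward; pixel columns grow to the right and rows downward; lengths in m; the calibration is good to about 2 mm. A picture is of the moment at which its call begins: read the wrist's pose just before it. camera_model takes no time and is no camera call; for the wrist camera it gives the pose at the moment of the call.
- job.close_job(): hands the job in; it is judged then, once.
The state is a dict: "time_s": time; "joint_pos": joint angles; "dq": joint speeds; "tau": joint torques, N m; "eef_pos": TCP position; "ee_rot": TCP orientation; "ft_force": force on the tool from outside, world axes, zero at the start; "wrist_torque": the same for the moment, N m; "gripper_width": finger opening in m; "finger_force": force on a finger pad.
Only numpy, scipy, OpenCV 4.12 (cv2) and the standard library are available. Lean on these libraries where they do the work, as an engineer would, in place of code of your own. Each camera call takes 0.05 s, during which the arm holds its last target. There are 200 camera calls.

## Working session

There is one attempt and no reset: what is moved stays moved. The work goes in short steps, Python scripts to look and compute and a tool call to move; the robot and the scene stay as the last step left them, time stands still between calls to the robot, and variables do not carry over. Pictures are saved under pics/ and viewed, at most 10 in all, crops included, and the job is handed in when it is done.

Besides the shell and the picture viewer there is one more tool, called after "Emit:" by a JSON object that holds its "op" and its "data", one argument or row to a line. play_rows: Moves the arm, as the interface text tells. Its arguments: {"type":"object","properties":{"targets":{"type":"array"},"force":{"type":"number"}},"required":["targets"]}

```bash
mkdir -p pics; cat > h.py <<'E'
import numpy as np, cv2
from workcell import status, read_camera, camera_model, job, r
def cam(n):
    m=camera_model(n); R=cv2.Rodrigues(np.array(m['rvec'],float))[0]
    return np.array(m['K'],float),m['k1'],R,np.array(m['tvec'],float).ravel()
def cloud(depth,c):
    K,k1,R,t=c
    v,u=np.mgrid[:depth.shape[0],:depth.shape[1]]
    p=np.stack([u,v],-1).reshape(-1,1,2).astype(float)
    n=cv2.undistortPoints(p,K,np.array([k1,0,0,0,0.])).reshape(-1,2)
    z=depth.reshape(-1,1)
    P=np.hstack([n*z,z])
    return ((P-t)@R).reshape(*depth.shape,3)
def save(n,img): cv2.imwrite('pics/'+n,cv2.cvtColor(img,cv2.COLOR_RGB2BGR))
E
python3 - <<'E'
from h import *
for n in ['scene','side']:
    c=cam(n); im,d=read_camera(n); save(n+'1.png',im); P=cloud(d,c); np.savez(n+'1.npz',im=im,P=P,d=d)
    hsv=cv2.cvtColor(im,cv2.COLOR_RGB2HSV)
    for nm,lo,hi in [('yellow',(20,120,90),(35,255,255)),('red',(0,150,80),(8,255,255)),('blue',(100,120,40),(125,255,255))]:
        m=(cv2.inRange(hsv,lo,hi)>0)&(d>0)
        v,u=np.nonzero(m); q=P[m]
        if len(q): print(n,nm,len(q),np.median(u),np.median(v),np.percentile(q,[5,50,95],axis=0).round(3).tolist())
print(status.observe()['ee_rot'], status.observe()['time_s'])
a=cv2.imread('pics/scene1.png');b=cv2.imread('pics/side1.png')
cv2.imwrite('pics/both.png',cv2.resize(np.vstack([a,b]),None,fx=.78,fy=.78))
E
```

```text
scene yellow 772 279.0 202.0 [[0.477, 0.058, 0.103], [0.5, 0.105, 0.105], [0.526, 0.159, 0.106]]
scene red 122 296.0 188.0 [[0.386, -0.021, 0.011], [0.544, 0.099, 0.115], [0.567, 0.106, 0.125]]
scene blue 1031 293.0 246.0 [[0.434, -0.171, 0.014], [0.468, 0.058, 0.04], [0.569, 0.099, 0.082]]
side yellow 907 299.0 185.0 [[0.474, 0.06, 0.101], [0.498, 0.118, 0.104], [0.526, 0.174, 0.106]]
side red 84 300.0 162.0 [[0.539, 0.099, 0.102], [0.551, 0.105, 0.12], [0.567, 0.109, 0.125]]
side blue 1584 253.0 211.0 [[0.43, 0.074, 0.024], [0.464, 0.232, 0.068], [0.573, 0.271, 0.072]]
[[ 9.12363985e-01  4.09379855e-01 -3.04119006e-04]
 [ 4.09379953e-01 -9.12363495e-01  9.52380717e-04]
 [ 1.12418401e-04 -9.93418091e-04 -9.99999500e-01]] 0.1
```

View pics/both.png

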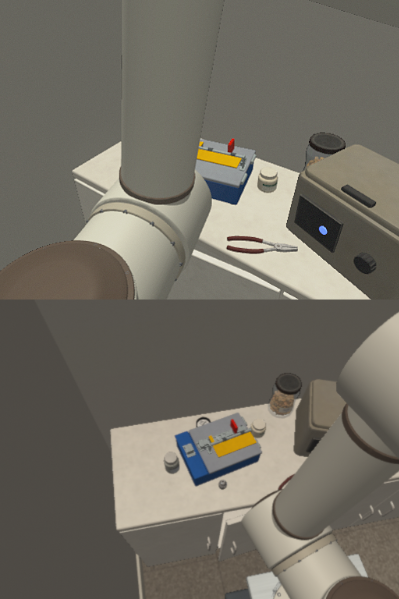

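```bash
python3 - <<'E'
from h import *
for n in ['side','scene']:
    z=np.load(n+'1.npz'); im,P,d=z['im'],z['P'],z['d']
    hsv=cv2.cvtColor(im,cv2.COLOR_RGB2HSV)
    m=(cv2.inRange(hsv,(20,100,70),(36,255,255))>0)&(d>0)&(abs(P[...,2]-.104)<.006)
    q=P[m][:,:2]; print(n,cv2.minAreaRect((q*1000).astype(np.float32)))
    m=((cv2.inRange(hsv,(0,130,60),(8,255,255))>0)|(hsv[...,0]>174)&(hsv[...,1]>130))&(d>0)&(P[...,2]>.085)&(P[...,2]<.13)
    q=P[m]; print('red',q.min(0),q.max(0),cv2.minAreaRect((q[:,:2]*1000).astype(np.float32)))
    # lid/top points
    m=(d>0)&(abs(P[...,2]-.070)<.004)&(abs(P[...,0]-.52)<.2)&(abs(P[...,1]-.13)<.2)
    q=P[m]; print('lid',len(q),cv2.minAreaRect((q[:,:2]*1000).astype(np.float32)))
    # things standing high off surface in height map
    m=(d>0)&(P[...,2]>.02)&(P[...,0]>.25)&(P[...,0]<.95)&(abs(P[...,1])<.8)
    q=P[m]; H,_,_=np.histogram2d(q[:,0],q[:,1],bins=[np.arange(.25,.96,.05),np.arange(-.8,.81,.05)])
    mx=np.zeros(H.shape)
    ii=((q[:,0]-.25)/.05).astype(int);jj=((q[:,1]+.8)/.05).astype(int)
    ok=(ii<H.shape[0])&(jj<H.shape[1]); np.maximum.at(mx,(ii[ok],jj[ok]),q[ok,2])
    print((mx*100).astype(int))
z=np.load('side1.npz'); cv2.imwrite('pics/s2.png',cv2.resize(cv2.cvtColor(z['im'][120:250,190:370],cv2.COLOR_RGB2BGR),None,fx=4,fy=4,interpolation=cv2.INTER_CUBIC))
E
```

```text
side ((512.6155395507812, 116.78620910644531), (76.36671447753906, 126.35474395751953), 10.188060760498047)
red [0.53832868 0.09662366 0.09607209] [0.57140867 0.11019224 0.12652454] ((554.88330078125, 103.13289642333984), (33.57466125488281, 9.870784759521484), 11.318896293640137)
lid 3987 ((572.327392578125, 129.888427734375), (295.3167419433594, 398.872802734375), 0.006761875003576279)
[[ 0  0  0  0  0  0  0  0  0  0  0  0  0  0  0  0 70 69 26 20  0  0  0  0
   0  0 53  0  0  0  0  0]
 [ 0  0  0  0  0  0  0  0  0  0  0  0  0  0  0  0  0  0  0  0  0  0  0  0
   0  0 54  0  0  0  0  0]
 [ 0  0  0  0  0  0  0  0  0  0  0  0  0  0  0  0  0  0  0  0  0  0  0  0
   0  0 55  0  0  0  0  0]
 [ 0  0  0  0  0  0  0  0  0  0  0  0  0  0  0  0  0  0  7  7  7  7  0  0
   0  0 56  0  0  0  0  0]
 [ 0  0  0  0  0  0  0  0  0  0  0  0 17 17 15  0  7 10 10 10  7  7  7  0
   0  0 57  0  0  0  0  0]
 [ 0  0  0  0  0  0  0  0  0  0  0 17 17 17 14  0  7 12 12 11  9  9  7  0
   0  0 58  0  0  0  0  0]
 [ 0  0  0  0  0  0  0  0  0  0  0 17 17 17  0  5  5 12 12  7  7  7  0  0
   0  0 59  0  0  0  0  0]
 [
[... 1811 characters left out ...]
  0  0  0  0  0  0  0  0 17 17 17 14 14  5  5  7  7  7  7  0  0  0
   0  0 40  0  0  0  0  0]
 [ 0  0  0  0  0  0  0  0  0  0  0  0  0 14 14  0  0  0  0  0  0  0  0  0
   0  0 40  0  0  0  0  0]
 [ 0  0  0  0  0  0  0  0  0  0 12 29 40 41 42 43 43 43 43 42 42 33  3  0
   0  0  0  0  0  0  0  0]
 [ 0  0  0  0  0  0  0  0  0  0  0  0  0  0  0  0  0  0  0  0  0  0  0  0
   0  0  0  0  0  0  0  0]
 [ 0  0  0  0  0  0  0  0  0  0  0  0  0  0  0  0  0  0  0  0  0  0  0  0
   0  0  0  0  0  0  0  0]
 [ 0  0  0  0  0  0  0  0  0  0  0  0  0  0  0  0  0  0  0  0  0  0  0  0
   0  0  0  0  0  0  0  0]
 [ 0  0  0  0  0  0  0  0  0  0  0  0  0  0  0  0  0  0  0  0  0  0  0  0
   0  0  0  0  0  0  0  0]]
```

View pics/s2.png

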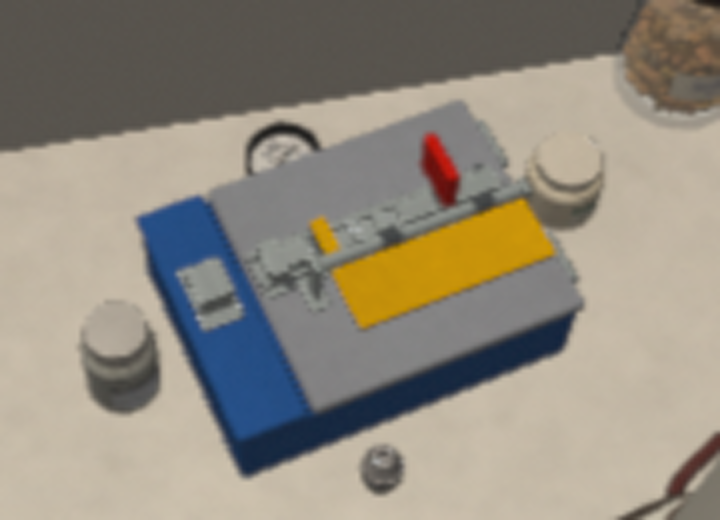

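Emit:
{"op": "play_rows", "data": {
  "targets": [
    {"dp": [0, 0, -45], "rot": [0, 0, 0], "claw": 51},
    {"dp": [0, 0, -90], "rot": [0, 0, 0], "claw": 51},
    {"dp": [30, -25, -100], "rot": [0, 0, -0.1], "claw": 51},
    {"dp": [60, -50, -100], "rot": [0, 0, -0.2], "claw": 51},
    {"dp": [90, -75, -100], "rot": [0, 0, -0.3], "claw": 51},
    {"dp": [120, -100, -100], "rot": [0, 0, -0.4], "claw": 51},
    {"dp": [155, -130, -100], "rot": [0, 0, -0.5], "claw": 51},
    {"dp": [190, -160, -100], "rot": [0, 0, -0.6], "claw": 51},
    {"dp": [225, -190, -100], "rot": [0, 0, -0.7], "claw": 51},
    {"dp": [260, -220, -100], "rot": [0, 0, -0.8], "claw": 51},
    {"dp": [295, -250, -100], "rot": [0, 0, -0.9], "claw": 51},
    {"dp": [330, -275, -100], "rot": [0, 0, -1.0], "claw": 51}
  ]
}}

```text
time_s: 1.3
eef_pos: [0.4241, -0.1365, 0.3314]
ee_rot: [[0.144, 0.99, 0.0], [0.99, -0.144, 0.0], [0.0, 0.0, -1.0]]
ft_force: [0.6, -0.5, 1.2]
gripper_width: 0.0508
finger_force: 0.0
```

```bash
cat >> h.py <<'E'
TH=np.radians(10.5); O=np.array([.528,.1586])
def b2w(x,y):
    c,s=np.cos(TH),np.sin(TH); return O+np.array([c*x-s*y,s*x+c*y])/1000
def go(x,y,z):
    """tool dp (mm) and tool-z turn to box x,y (mm), world z (m), tool y along box x"""
    s=status.observe(); R=np.array(s['ee_rot']); p=np.array(s['eef_pos'])
    d=R.T@(np.append(b2w(x,y),z)-p)*1000
    Y=np.array([np.cos(TH),np.sin(TH),0]); Rd=np.column_stack([np.cross(Y,[0,0,-1]),Y,[0,0,-1]])
    rv=cv2.Rodrigues(R.T@Rd)[0].ravel()
    print('t',s['time_s'],'p',p.round(4),'dp',d.round(1),'rot',rv.round(3),'w',s['gripper_width'],'ft',np.round(s['ft_force'],2),'q',np.round(s['joint_pos'],2))
E
python3 -c "
from h import *
go(-16.5,-85,.27)"
```

```text
t 1.3 p [ 0.4241 -0.1365  0.3314] dp [221.2  72.   61.4] rot [ 0.    -0.    -0.328] w 0.05080221720746994 ft [ 0.57 -0.47  1.21] q [-0.48 -0.14  1.53  0.    1.75 -0.34]
```

Emit:
{"op": "play_rows", "data": {
  "targets": [
    {"dp": [40, 13, 0], "rot": [0, 0, -0.06], "claw": 51},
    {"dp": [80, 26, 0], "rot": [0, 0, -0.12], "claw": 51},
    {"dp": [120, 39, 0], "rot": [0, 0, -0.18], "claw": 51},
    {"dp": [160, 52, 10], "rot": [0, 0, -0.24], "claw": 51},
    {"dp": [195, 64, 30], "rot": [0, 0, -0.3], "claw": 51},
    {"dp": [221, 72, 50], "rot": [0, 0, -0.328], "claw": 51},
    {"dp": [221, 72, 61], "rot": [0, 0, -0.328], "claw": 51},
    {"dp": [221, 72, 61], "rot": [0, 0, -0.328], "claw": 51},
    {"dp": [221, 72, 61], "rot": [0, 0, -0.328], "claw": 51}
  ]
}}

```text
time_s: 2.2
eef_pos: [0.5277, 0.0687, 0.2708]
ee_rot: [[-0.177, 0.984, 0.0], [0.984, 0.177, -0.0], [-0.0, 0.0, -1.0]]
ft_force: [-0.4, 0.5, 0.5]
gripper_width: 0.0509
finger_force: 0.0
```

```bash
python3 - <<'E'
from h import *
go(-16.5,-85,.27)
c=cam('wrist'); im,d=read_camera('wrist'); save('w1.png',im); P=cloud(d,c); np.savez('w1.npz',im=im,P=P,d=d)
hsv=cv2.cvtColor(im,cv2.COLOR_RGB2HSV)
m=(cv2.inRange(hsv,(20,100,70),(36,255,255))>0)&(d>0)&(abs(P[...,2]-.104)<.006)
n,l,st,ce=cv2.connectedComponentsWithStats(m.astype(np.uint8))
k=1+np.argmax(st[1:,4]); q=P[l==k]
print('plate',cv2.minAreaRect((q[:,:2]*1000).astype(np.float32)),np.median(q,0),'expect',b2w(-39,-35.5))
m=((cv2.inRange(hsv,(0,130,60),(8,255,255))>0)|(hsv[...,0]>174)&(hsv[...,1]>130))&(d>0)&(P[...,2]>.117)&(P[...,2]<.13)
q=P[m]; print('red',len(q),cv2.minAreaRect((q[:,:2]*1000).astype(np.float32)),q[:,2].max(),'expect',b2w(16,-60))
E
```

```text
t 2.2 p [0.5277 0.0687 0.2708] dp [3.4 0.1 0.8] rot [ 0.     0.    -0.005] w 0.050897438433320966 ft [-0.4   0.51  0.46] q [-0.02  0.05  1.47 -0.    1.62 -0.19]
plate ((497.1884765625, 115.53681945800781), (40.28842544555664, 123.53255462646484), 12.348723411560059) [0.49657893 0.12055675 0.10471258] expect [0.49612242 0.11658727]
red 260 ((555.8604125976562, 104.13969421386719), (34.67381286621094, 8.188766479492188), 12.185712814331055) 0.12683949812686682 expect [0.55466621 0.10252047]
```

View pics/w1.png

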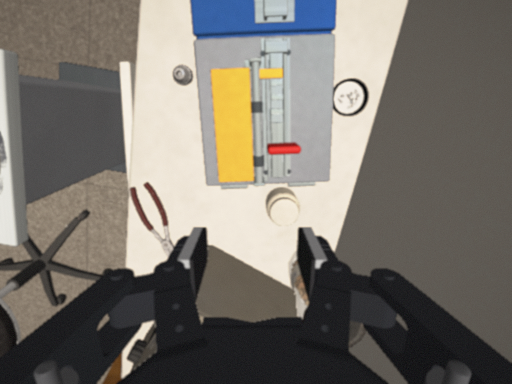

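```bash
sed -i 's/TH=.*/TH=np.radians(12); O=np.array([.5279,.159])/' h.py; python3 -c "
from h import *
go(-16.5,-82,.112)"
```

```text
t 2.25 p [0.5279 0.0685 0.2713] dp [  6.6   1.9 159.3] rot [ 0.001  0.    -0.032] w 0.051002963231174495 ft [-0.26 -0.14  0.91] q [-0.02  0.05  1.47 -0.    1.62 -0.19]
```

Emit:
{"op": "play_rows", "data": {
  "targets": [
    {"dp": [3, 1, 30], "rot": [0, 0, -0.032], "claw": 51},
    {"dp": [7, 2, 60], "rot": [0, 0, -0.032], "claw": 51},
    {"dp": [7, 2, 90], "rot": [0, 0, -0.032], "claw": 51},
    {"dp": [7, 2, 120], "rot": [0, 0, -0.032], "claw": 51},
    {"dp": [7, 2, 145], "rot": [0, 0, -0.032], "claw": 51},
    {"dp": [7, 2, 159], "rot": [0, 0, -0.032], "claw": 51},
    {"dp": [7, 2, 159], "rot": [0, 0, -0.032], "claw": 51},
    {"dp": [7, 2, 159], "rot": [0, 0, -0.032], "claw": 51},
    {"dp": [7, 2, 159], "rot": [0, 0, -0.032], "claw": 51}
  ]
}}

```text
time_s: 3.15
eef_pos: [0.5293, 0.0764, 0.1129]
ee_rot: [[-0.209, 0.978, 0.002], [0.978, 0.209, 0.0], [-0.0, 0.002, -1.0]]
ft_force: [0.3, 1.4, 0.5]
gripper_width: 0.0512
finger_force: 0.0
```

```bash
python3 - <<'E'
from h import *
go(-16.5,-82,.112)
im,d=read_camera('side'); w,_=read_camera('wrist')
a=cv2.resize(im[100:250,200:380],None,fx=3.33,fy=3.33,interpolation=cv2.INTER_CUBIC)[:400,:400]
b=cv2.resize(w,(533,400))[:, 66:466]
save('m2.png',np.hstack([a,b]))
E
```

```text
t 3.15 p [0.5293 0.0764 0.1129] dp [-0.9 -0.7  0.9] rot [0.002 0.    0.001] w 0.05122661967603671 ft [0.26 1.37 0.52] q [-0.    0.14  1.7   0.    1.3  -0.21]
```

View pics/m2.png

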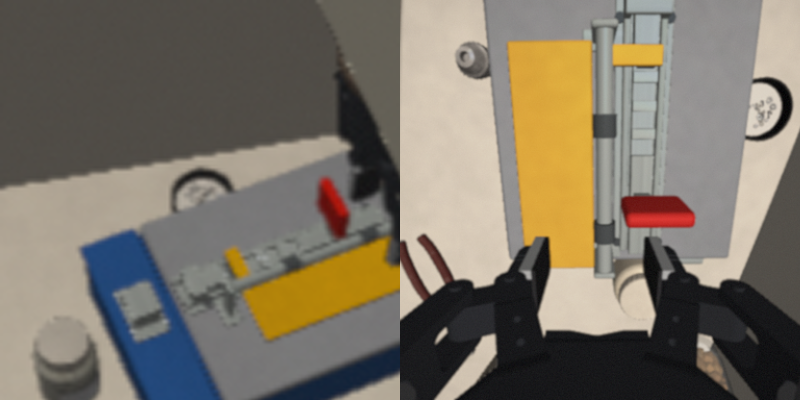

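Emit:
{"op": "play_rows", "data": {
  "targets": [
    {"dp": [0, 0, 5], "rot": [0, 0, 0], "claw": 51},
    {"dp": [0, 0, 10], "rot": [0, 0, 0], "claw": 51},
    {"dp": [0, 0, 15], "rot": [0, 0, 0], "claw": 51},
    {"dp": [0, 0, 15], "rot": [0, 0, 0], "claw": 51},
    {"dp": [0, 0, 15], "rot": [0, 0, 0], "claw": 51}
  ]
}}

```text
time_s: 3.75
eef_pos: [0.5286, 0.0765, 0.0963]
ee_rot: [[-0.209, 0.978, -0.0], [0.978, 0.209, 0.0], [0.0, -0.0, -1.0]]
ft_force: [-0.5, -0.2, 3.2]
gripper_width: 0.0509
finger_force: 1.6
```

```bash
cat > look.py <<'E'
from h import *
import sys
F=[]
for i in range(4):
    w,d=read_camera('wrist'); F.append(status.observe()['ft_force'])
go(-16.5,-82,.092); print('F',np.mean(F,0).round(2))
P=cloud(d,cam('wrist')); hsv=cv2.cvtColor(w,cv2.COLOR_RGB2HSV)
c,s=np.cos(TH),np.sin(TH); B=(P[...,:2]-O)@np.array([[c,-s],[s,c]])*1000
m=(cv2.inRange(hsv,(20,100,70),(36,255,255))>0)&(d>0)&(B[...,0]<-22)&(B[...,0]>-58)&(B[...,1]<22)&(B[...,1]>-40)&(abs(P[...,2]-.1)<.03)
k=np.polyfit(B[m][:,0],P[m][:,2]*1000,1); print('plate',m.sum(),'catch angle',k[0],'z at -46',np.polyval(k,-46))
m=((cv2.inRange(hsv,(0,130,60),(8,255,255))>0)|(hsv[...,0]>174)&(hsv[...,1]>130))&(d>0)&(P[...,2]>.12)&(P[...,2]<.13)
print('tab top centre box',m.sum(),np.median(B[m],0).round(1), 'bolt',(np.median(B[m][:,1])+60).round(1))
if len(sys.argv)>1: save(sys.argv[1],w)
E
python3 look.py
```

```text
t 3.95 p [0.5286 0.0765 0.0965] dp [-1.2 -0.   4.5] rot [-0.    -0.     0.002] w 0.05109244677000006 ft [-0.64  0.58  2.93] q [-0.    0.15  1.72  0.    1.27 -0.21]
F [-0.83 -0.35  2.77]
plate 8857 catch angle 0.13143356916266327 z at -46 100.22243087759367
tab top centre box 1337 [ 15.1 -58.5] bolt 1.5
```

Emit:
{"op": "play_rows", "data": {
  "targets": [
    {"dp": [0, 0, 3], "rot": [0, 0, 0], "claw": 51},
    {"dp": [0, 0, 5], "rot": [0, 0, 0], "claw": 51},
    {"dp": [0, 0, 5], "rot": [0, 0, 0], "claw": 51},
    {"dp": [0, 0, 5], "rot": [0, 0, 0], "claw": 51}
  ]
}}

```text
time_s: 4.35
eef_pos: [0.5289, 0.0766, 0.0914]
ee_rot: [[-0.209, 0.978, 0.001], [0.978, 0.209, 0.0], [0.0, 0.001, -1.0]]
ft_force: [1.0, 0.7, 5.6]
gripper_width: 0.0511
finger_force: 2.5
```

```bash
python3 look.py
```

```text
t 4.55 p [0.5289 0.0766 0.0914] dp [-1.2 -0.3 -0.6] rot [ 0.001 -0.     0.002] w 0.05111751692506991 ft [1.29 0.29 5.38] q [-0.    0.16  1.72  0.    1.26 -0.21]
F [1.18 1.02 5.54]
plate 8291 catch angle 0.2960221341313608 z at -46 94.76356853769265
tab top centre box 1461 [ 15.1 -58.5] bolt 1.5
```

Emit:
{"op": "play_rows", "data": {
  "targets": [
    {"dp": [5, 0, 0], "rot": [0, 0, 0], "claw": 51},
    {"dp": [10, 0, 0], "rot": [0, 0, 0], "claw": 51},
    {"dp": [14, 0, 0], "rot": [0, 0, 0], "claw": 51},
    {"dp": [18, 0, 0], "rot": [0, 0, 0], "claw": 51},
    {"dp": [22, 0, 0], "rot": [0, 0, 0], "claw": 51},
    {"dp": [26, 0, 0], "rot": [0, 0, 0], "claw": 51},
    {"dp": [30, 0, 0], "rot": [0, 0, 0], "claw": 51},
    {"dp": [34, 0, 0], "rot": [0, 0, 0], "claw": 51},
    {"dp": [38, 0, 0], "rot": [0, 0, 0], "claw": 51},
    {"dp": [42, 0, 0], "rot": [0, 0, 0], "claw": 51},
    {"dp": [46, 0, 0], "rot": [0, 0, 0], "claw": 51},
    {"dp": [46, 0, 0], "rot": [0, 0, 0], "claw": 51}
  ]
}}

```text
time_s: 5.75
eef_pos: [0.5188, 0.1214, 0.0913]
ee_rot: [[-0.21, 0.978, -0.0], [0.978, 0.21, -0.001], [-0.001, -0.0, -1.0]]
ft_force: [-0.8, -2.8, 5.0]
gripper_width: 0.0511
finger_force: 2.6
```

```bash
python3 look.py
```

```text
t 5.95 p [0.5189 0.1214 0.0912] dp [-47.1   0.1  -0.7] rot [-0.     0.     0.002] w 0.05118458484001075 ft [-1.05 -1.16  5.37] q [ 0.09  0.15  1.73 -0.    1.26 -0.13]
F [-0.95 -1.43  5.33]
plate 5852 catch angle 0.3099559727542782 z at -46 94.45514217412155
tab top centre box 1451 [ 14.9 -17.4] bolt 42.6
```

Emit:
{"op": "play_rows", "data": {
  "targets": [
    {"dp": [2, 0, 0], "rot": [0, 0, 0], "claw": 51},
    {"dp": [4, 0, 0], "rot": [0, 0, 0], "claw": 51},
    {"dp": [6, 0, 0], "rot": [0, 0, 0], "claw": 51},
    {"dp": [7, 0, 0], "rot": [0, 0, 0], "claw": 51},
    {"dp": [7, 0, 0], "rot": [0, 0, 0], "claw": 51},
    {"dp": [7, 0, 0], "rot": [0, 0, 0], "claw": 51}
  ]
}}

```text
time_s: 6.55
eef_pos: [0.5175, 0.1279, 0.0913]
ee_rot: [[-0.209, 0.978, -0.0], [0.978, 0.209, -0.001], [-0.001, -0.0, -1.0]]
ft_force: [-0.9, -4.1, 5.9]
gripper_width: 0.0506
finger_force: 2.7
```

```bash
python3 look.py
```

```text
t 6.75 p [0.5175 0.128  0.0912] dp [-53.8   0.1  -0.7] rot [-0.     0.001  0.002] w 0.05057754952796871 ft [-0.58 -6.09  4.95] q [ 0.1   0.15  1.73 -0.    1.26 -0.11]
F [-1.   -5.33  4.74]
plate 5682 catch angle 0.3039638101407691 z at -46 94.61424918582529
tab top centre box 1450 [ 14.9 -10.7] bolt 49.3
```

Emit:
{"op": "play_rows", "data": {
  "targets": [
    {"dp": [1, 0, 0], "rot": [0, 0, 0], "claw": 51},
    {"dp": [1.5, 0, 0], "rot": [0, 0, 0], "claw": 51},
    {"dp": [1.5, 0, 0], "rot": [0, 0, 0], "claw": 51},
    {"dp": [1.5, 0, 0], "rot": [0, 0, 0], "claw": 51}
  ]
}}

```text
time_s: 7.15
eef_pos: [0.5174, 0.1283, 0.0913]
ee_rot: [[-0.209, 0.978, 0.0], [0.978, 0.209, -0.003], [-0.003, -0.0, -1.0]]
ft_force: [0.9, -16.3, 4.8]
gripper_width: 0.0511
finger_force: 9.0
```

```bash
python3 look.py
```

```text
t 7.35 p [0.5174 0.1283 0.0913] dp [-54.2   0.1  -0.6] rot [-0.     0.002  0.001] w 0.05055680687788418 ft [  0.78 -15.89   5.12] q [ 0.1   0.15  1.73 -0.    1.26 -0.11]
F [  0.37 -16.26   5.05]
plate 5687 catch angle 0.3047976423052086 z at -46 94.61702726317856
tab top centre box 1426 [ 14.6 -10.6] bolt 49.4
```

Emit:
{"op": "play_rows", "data": {
  "targets": [
    {"dp": [-1.5, 0, 0], "rot": [0, 0, 0], "claw": 51},
    {"dp": [-1.5, 0, -3], "rot": [0, 0, 0], "claw": 51},
    {"dp": [-1.5, 0, -8], "rot": [0, 0, 0], "claw": 51},
    {"dp": [-1.5, 0, -15], "rot": [0, 0, 0], "claw": 51},
    {"dp": [-2, 0, -30], "rot": [0, 0, 0], "claw": 51},
    {"dp": [-2, 0, -60], "rot": [0, 0, 0], "claw": 51},
    {"dp": [-2, 0, -90], "rot": [0, 0, 0], "claw": 51},
    {"dp": [-2, 0, -120], "rot": [0, 0, 0], "claw": 51},
    {"dp": [-2, 0, -120], "rot": [0, 0, 0], "claw": 51},
    {"dp": [-2, 0, -120], "rot": [0, 0, 0], "claw": 51}
  ]
}}

```text
time_s: 8.35
eef_pos: [0.5177, 0.1282, 0.2116]
ee_rot: [[-0.21, 0.978, 0.001], [0.978, 0.21, 0.001], [0.0, 0.001, -1.0]]
ft_force: [-0.7, -0.1, -0.2]
gripper_width: 0.0508
finger_force: 0.0
```

```bash
python3 look.py w3.png
```

```text
t 8.55 p [0.5172 0.1279 0.2103] dp [-53.9   0.5 118.3] rot [-0.002 -0.     0.002] w 0.051161912579945526 ft [0.31 1.24 0.15] q [ 0.1   0.07  1.57  0.    1.5  -0.11]
F [ 0.43  0.52 -0.33]
plate 2514 catch angle -0.0011381045617027887 z at -46 104.75927499427844
tab top centre box 365 [ 15.4 -11.1] bolt 48.9
```

View pics/w3.png

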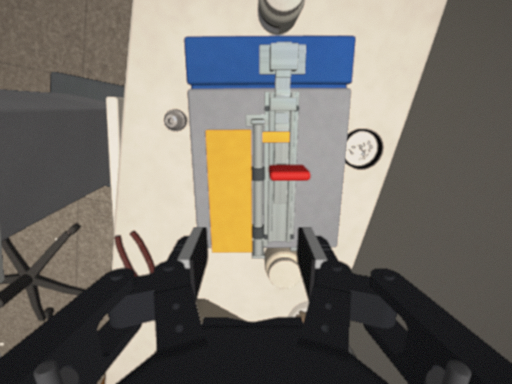

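The picture shows the bolt through the keeper (px 283,58) with the tab at (290,173). The catch is back up at angle 0 with the tooth in its notch, and the loose objects haven't moved.

```bash
python3 -c "
from h import *
print(job.close_job())"
```

```text
the job is handed in; nothing more can be done
None
```

The box is locked and the job is handed in: the bolt is fully home in its keeper, the catch has sprung back up to angle 0, and the last wrist picture shows the loose things where they stood.

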